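Hold a grease gun snapped onto a tilted nipple

TASK

A bearing block from the lab centrifuge needs greasing: take the push-type grease gun out of its stand and press its coupler squarely onto the block's tilted grease nipple until it snaps over the catches and sits fully home on the nipple's collar. Keep it pressed there against the valve spring: the job finishes while you are still gripping the gun and pushing, so do not let go of it. Leave the other things on the bench where they are.

Things in the scene. Friction and masses are not known exactly. Their poses are not given: they have to be found in the camera images.
- grease_gun: Loose grease gun, 0.18-0.37 kg, upright in the stand, mouth down, any yaw. Origin: centre of the mouth; +z up the tool. From the mouth: coupler head dia 36 mm (z 0-36), neck dia 26 (42-56), grey ribbed square grip 34 x 34, flats facing its x and y (56-108), cap dia 28 (to 120). Round bore dia 21, 30 deep, 3 mm 45 degree lead-in, groove inside: may be turned about its axis at will.
- stand: Fixed aluminium tool stand: foot 90 x 90 x 8 mm with a round cup 50 mm outside, 40 inside, rim 42 mm above the bench. Origin: centre of the underside. The gun's mouth rests 8 mm above the bench inside the cup.
- block: Fixed grey bearing block: foot 110 (x) x 90 (y) x 14 mm, housing 78 x 70, 56 mm high, a shaft stub through it along y; on top at the rear a low blanking plug with a square head (71 mm high, not the nipple). Origin: centre of the underside. The nipple leans to the block's -x side, roughly towards the robot.
- nipple: Fixed greased steel nipple, 25 degrees from vertical, at (-14, 0, 78) mm on the block. Origin: centre of the upper face of its collar (dia 36 mm); +z outward along its axis, +y = block's y. Stem dia 18, 26 long, last 6 tapering to 11. Sprung catch balls at its sides. Coupler home: gun origin on this origin, z axes the same way; catches touch 8 mm before, snap in 4 mm before home.
- valve (a joint): Brass pin, dia 7 mm, standing 12 mm out of the stem's end: how far it is pushed in, m: 0 free, 0.008 with the coupler home (stop at 0.010). Its spring pushes back with about 4 N at first touch (8 mm before home), 12 N when home, enough to throw off an unheld gun. Catches and spring together resist with 3 to 8 N on the way on; at home the collar is a solid stop, so push to 15-20 N to be sure.
- jar: Amber glass sample jar with a white cap, 60 mm in diameter, 60 mm high, loose; a bystander. Origin: centre of the underside.
- end_cap: Round steel bearing end cap, 56 mm in diameter, 16 mm high, with a darker raised middle, lying flat, loose; a bystander. Origin: centre of the underside.
- wash_bottle: White plastic bottle, 60 mm in diameter, 140 mm high, loose; a bystander. Origin: centre of the underside.
- tube_rack: White block 100 x 50 x 35 mm with eight small grey tube caps on top (47 mm high in all), loose; a bystander. Origin: centre of the underside.
Not all that is in view belongs to the job. Of the things like the block, leave any that is pink; of the rest the smaller one is meant.

How it is judged (in metres and radians):
On the way, in this order (a step that is already met when the one before it is completed fails the run):
1. the gun is gripped and lifted clear of its stand (z of grease_gun in the frame of stand above 0.055 m and contact force between the fingers and grease_gun above 1 N), for 0.1 s.
2. the coupler has snapped on and is held fully home, valve pressed in (z of grease_gun in the frame of nipple between -0.003 and 0.003 m and x of grease_gun in the frame of nipple between -0.004 and 0.004 m and y of grease_gun in the frame of nipple between -0.004 and 0.004 m and angle between the z axis of grease_gun and the z axis of nipple, either way round below 0.12 rad and value of joint valve above 0.0055 m and contact force between the fingers and grease_gun above 3 N and contact force between grease_gun and nipple above 4 N), for 0.3 s.
At the end, for the whole second after the job is handed in: Still gripped (over 3 N, fingers on gun) and pressed (over 4 N, gun on nipple): mouth within 3 mm of the collar along the axis and 4 mm sideways, axes within 0.12 rad, valve pin pushed in over 5.5 mm, all through the last second (all of step 2); the arm keeps its last pose, push and grip.
It fails at once if the sample jar is shifted by more than 30 mm (distance of jar from where it was at the start of the episode above 0.03 m).
It fails at once if the bearing end cap is shifted by more than 30 mm (distance of end_cap from where it was at the start of the episode above 0.03 m).
It fails at once if the wash bottle is shifted by more than 30 mm (distance of wash_bottle from where it was at the start of the episode above 0.03 m).
It fails at once if the tube rack is shifted by more than 30 mm (distance of tube_rack from where it was at the start of the episode above 0.03 m).
It fails at once if the coupler is forced crookedly: over 5 N on the nipple while more than 0.25 rad (14 degrees) out of line with it (contact force between grease_gun and nipple above 5 N and angle between the z axis of grease_gun and the z axis of nipple, either way round above 0.25 rad).
It also fails if it takes over 45 s, if anything falls off the work surface, if the arm or the gripper's body presses on something with over 40 N, if the wrist force passes 120 N, or if a joint passes its speed limit or range.

ROBOT

A 6-joint arm with a two-finger parallel gripper is mounted at the origin on the work surface. World frame = base frame: x ahead of the robot, y to its left, z up, the work surface at z = 0. Lengths are in mm, angles in rad, forces in N, time in s.
With the tool pointing down it reaches from about 350 to 775 mm from the base axis. Payload 7.3 kg.
Tool frame: the origin (TCP) lies between the finger pads; the fingertips stand 14 mm ahead of it and the grasp point (between the pads) lies 5 mm behind it; z points along the fingers, y is the line along which they close (so a half turn about z gives the same grasp; the last joint's range is limited). The gripper opens to 92 mm and grips with 3 to 60 N. Pads are 19 mm wide; open, the fingers measure 130 mm over their backs; the gripper's body (75 mm by 190 mm) begins 47 mm behind the grasp point.
Start: joints at [-1.427, 0.342, 1.524, -0, 1.275, -0.146], TCP at [150.047, -503.122, 214.941] pointing down, gripper open.
Joint ranges: [-2.53, 2.53], [-0.77, 2.02], [0.04, 2.7], [-1, 4.14], [0.28, 2.66], [-3.11, 3.11]. Speed limits (rad/s): [2.57, 2.57, 3.14, 3.14, 3.14, 3.14].

INTERFACE

Orientations are given as [roll, pitch, yaw] about the fixed x, y, z axes, in that order (R = Rz(yaw) Ry(pitch) Rx(roll)).
In Python, from plant import get_obs, cams, close_job gives the robot as it stands. The module is installed in compiled form; this text tells all that it offers.
- The arm moves only by the shell command python3 -m creep 'ROWS'. ROWS is JSON, a list of rows, each an object of numbers: "hand": the opening, from 0 (shut) to 1 (fully open); "tx", "ty", "tz": the shift along the tool's x, y, z in m; "spin": the turn about the tool's z in degrees. In form: [{"hand": .., "tx": .., "ty": .., "tz": .., "spin": ..}, ...]. A call has 1 to 5 rows; each row shifts and turns the commanded pose from where the row before left it, along the tool's axes as they then stand; what a row does not reach is not made up. A row lasts 1/8 s, in which the tool goes at most 62.5 mm and 10.7 degrees, less where a joint would pass 70% of its speed; a pose out of reach is approached as far as the arm can. A call is refused whole if a number of a shift passes 0.0625 or a number of a turn 10.7, either way. A call with a gripper value outside its range is refused whole. The fingers move at their own pace and stop on an object; the grip force is fixed at half the most. Time passes only in rows, so rows that do not move let the fingers close. It gives the time, the measured TCP pose, the force, the opening and the grip force at its end, in the units of the state.
- get_obs(): the state, without advancing time (a new reading comes with each control period).
- cams.capture(name): name is "scene" or "top" or "wrist"; returns a dict with "color" (400x640x3 uint8, red, green, blue), "K" (3x3 intrinsics, pixels), "R" (3x3) and "t" (3): a world point X has camera coordinates R X + t. Camera axes: x right, y down, z forward; pixel columns grow to the right and rows downward; lengths in mm; the calibration is good to about 2 mm. The wrist camera is an equidistant fisheye: a pixel r from the principal point sees the ray r / f radians off the axis. A picture is of the moment at which its call begins. There is no depth.
- close_job(): hands the job in; it is judged then, once.
The state is a dict: "time": time; "joint_positions": joint angles; "dq": joint speeds; "tau": joint torques, N m; "tool_pos": TCP position; "tcp_rot": TCP orientation; "contact_force": force on the tool from outside, world axes, zero at the start; "moment": the same for the moment, N m; "grip_width": finger opening in mm; "finger_force": force on a finger pad.
Only numpy, scipy, OpenCV 4.12 (cv2) and the standard library are available. Lean on these libraries where they do the work, as an engineer would, in place of code of your own. Each camera call takes 0.05 s, during which the arm holds its last target. There are 200 camera calls.

## Working session

There is one attempt and no reset: what is moved stays moved. The work goes in short steps, Python scripts to look and compute and a shell command to move; the robot and the scene stay as the last step left them, time stands still between calls to the robot, and variables do not carry over. Pictures are saved under pics/ and viewed, at most 10 in all, crops included, and the job is handed in when it is done.

```bash
mkdir -p pics; python3 - <<'E'
from plant import get_obs,cams
import cv2,pickle
o=get_obs();print(o)
for n in("scene","top","wrist"):
    c=cams.capture(n);pickle.dump(c,open(n+'0.pkl','wb'));cv2.imwrite(f'pics/{n}0.png',c['color'][:,:,::-1])
    print(n,c['K'].tolist(),c['R'].round(4).tolist(),c['t'].round(1).tolist())
E
```

```text
{'time': 0.0, 'joint_positions': array([-1.42698797e+00,  3.42748097e-01,  1.52504475e+00, -3.06003788e-05,
        1.27540514e+00, -1.46014986e-01]), 'dq': array([-0.00111782,  0.00076735,  0.00049524,  0.00033952,  0.00207215,
        0.0003967 ]), 'tau': array([-2.33588280e-04, -4.31241846e+01, -2.44215792e+01,  7.16972211e-02,
        5.60295198e-02, -1.17607719e-04]), 'tool_pos': array([ 149.97635804, -502.66041156,  214.22213988]), 'tcp_rot': array([-3.14000015e+00, -2.04620961e-04,  2.89832112e-01]), 'contact_force': array([ 0.57170366, -0.14542064,  0.21897092]), 'moment': array([0.03678241, 0.08359783, 0.08945603]), 'finger_force': 0.0, 'grip_width': 91.88989938056775}
scene [[401.37140836614503, 0.0, 320.40263236368156], [0.0, 401.37140836614503, 195.51327368966238], [0.0, 0.0, 1.0]] [[-0.5389, 0.8423, -0.0116], [0.6602, 0.4138, -0.6268], [-0.5232, -0.3455, -0.7791]] [344.3, -333.1, 1344.8]
top [[429.04939032551124, 0.0, 323.06095467234854], [0.0, 429.04939032551124, 197.5608069133538], [0.0, 0.0, 1.0]] [[-0.0174, -0.9998, 0.0009], [-0.9972, 0.0173, -0.0731], [0.0731, -0.0022, -0.9973]] [3.9, 604.1, 1336.1]
wrist [[309.70691628693146, 0.0, 320.282245663812], [0.0, 309.70691628693146, 197.34586381936052], [0.0, 0.0, 1.0]] [[0.2858, -0.9583, -0.0018], [-0.9146, -0.2733, 0.298], [-0.2861, -0.0835, -0.9546]] [-524.0, -37.2, 391.6]
```

View pics/scene0.png

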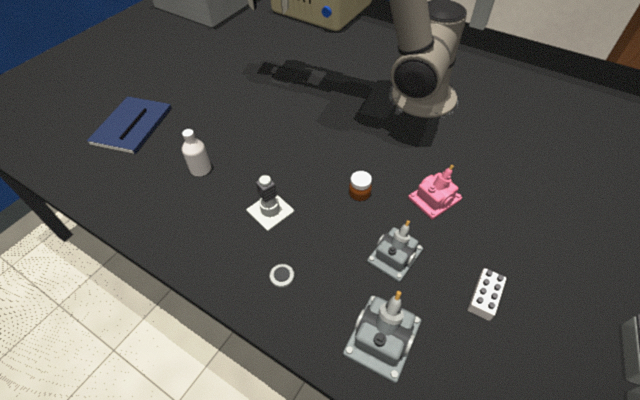

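View pics/top0.png

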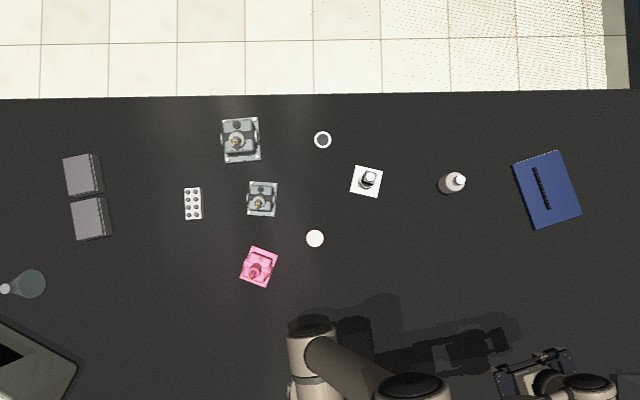

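Top view: gun in its stand at about (367,181). Block candidates: big grey (240,140), small grey (262,198), pink (259,267). I choose the small grey one. I'll check it in a close crop.

```bash
python3 - <<'E'
import cv2,numpy as np
s=cv2.imread('pics/scene0.png');t=cv2.imread('pics/top0.png')
f=lambda im,x,y,w,h,k:cv2.resize(im[y:y+h,x:x+w],None,fx=k,fy=k,interpolation=cv2.INTER_CUBIC)
a=np.hstack([f(t,240,175,50,37,8),f(t,345,160,50,37,8)])
b=np.hstack([f(s,362,215,66,50,6)[:300,:396],f(s,240,170,66,50,6)[:300,:396]])
b=cv2.copyMakeBorder(b,0,0,0,8,cv2.BORDER_CONSTANT)
cv2.imwrite('pics/crop1.png',np.vstack([a,b]))
E
```

```text
(no output)
```

View pics/crop1.png

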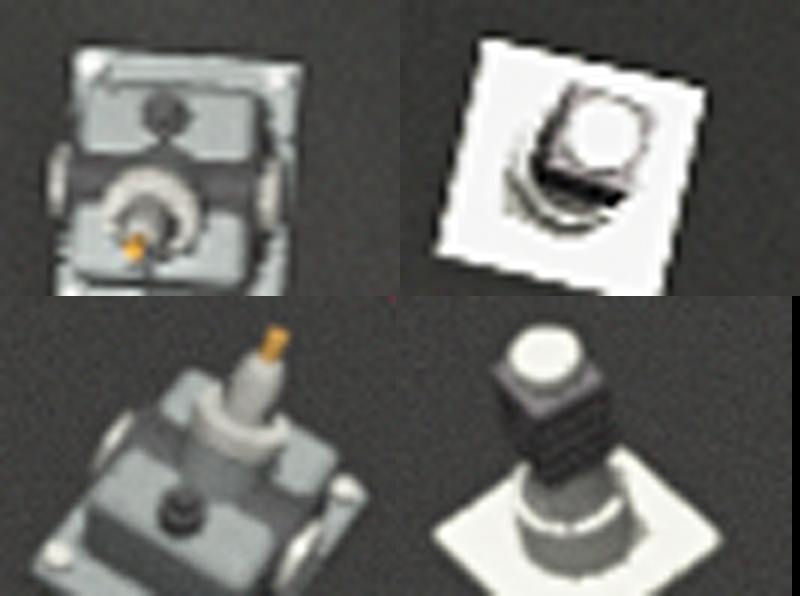

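The crop shows the small grey block: collar at top (259,201), orange pin tip at top (257,206) and scene (408,221). The gun's white cap is at top (371,177) and scene (265,179). The choice is confirmed.

```bash
cat > h.py <<'E'
import numpy as np,pickle,cv2
def load(n): return pickle.load(open(n,'rb'))
def ray(c,p,fish=False):
    K=c['K'];x=(p[0]-K[0,2])/K[0,0];y=(p[1]-K[1,2])/K[1,1]
    if fish:
        r=np.hypot(x,y);d=np.array([x/r*np.sin(r),y/r*np.sin(r),np.cos(r)])
    else: d=np.array([x,y,1.])
    d=c['R'].T@d;return -c['R'].T@c['t'],d/np.linalg.norm(d)
def tri(*rs):
    A=sum(np.eye(3)-np.outer(d,d) for o,d in rs);b=sum((np.eye(3)-np.outer(d,d))@o for o,d in rs)
    X=np.linalg.solve(A,b);return X,[np.linalg.norm(np.cross(X-o,d)).round(1) for o,d in rs]
def onz(r,z):
    o,d=r;return o+d*(z-o[2])/d[2]
def proj(c,X,fish=False):
    K=c['K'];x=c['R']@np.asarray(X,float)+c['t']
    if fish:
        s=np.hypot(x[0],x[1]);a=np.arctan2(s,x[2]);u=x[:2]/max(s,1e-9)*a
    else:u=x[:2]/x[2]
    return K[:2,:2]@u+K[:2,2]
E
python3 - <<'E'
from h import *
T=load('top0.pkl');S=load('scene0.pkl')
np.set_printoptions(precision=1,suppress=True)
print('cap',tri(ray(T,(370.1,176.4)),ray(S,(264.3,178.8))),onz(ray(T,(370.1,176.4)),128))
print('pin',tri(ray(T,(256.1,205.7)),ray(S,(407.8,221.)))) 
print('collar',tri(ray(T,(258.5,200.4)),ray(S,(401.7,235.2))))
f=lambda x,y:onz(ray(T,(240+x/8-.5,175+y/8-.5)),14)
A,B,C=f(75,48),f(302,66),f(57,295);print('block corner',A,B,C,np.arctan2(*(A-B)[:2]*[-1,1]),np.arctan2(*(A-C)[[1,0]]))
g=lambda x,y,z:onz(ray(T,(345+(x-400)/8-.5,160+y/8-.5)),z)
P=[g(482,38,8),g(705,90,8),g(437,255,8)];print('stand',P,(P[1]+P[2])/2)
a,b=g(535,165,64),g(618,205,64);print('gun edge',a,b,np.degrees(np.arctan2(*(a-b)[[1,0]])))
for n,p in dict(bottle=(453,182),jar=(315,238),rack=(193,203),endcap=(322,140)).items():print(n,onz(ray(T,p),50))
E
```

```text
cap (array([ 656.1, -145.4,  126.9]), [np.float64(0.0), np.float64(0.0)]) [ 656.  -145.3  128. ]
pin (array([576.7, 191.6, 112.4]), [np.float64(0.1), np.float64(0.1)])
collar (array([594.5, 190.2,  77.1]), [np.float64(0.7), np.float64(0.7)])
block corner [663.4 229.3  14. ] [654.6 138.7  14. ] [564.8 236.9  14. ] -0.09681384641186333 -0.07715278666625539
stand [array([ 710.7, -110.5,    8. ]), array([ 688.1, -199.6,    8. ]), array([623.5, -90.5,   8. ])] [ 655.8 -145.     8. ]
gun edge [ 652.7 -125.4   64. ] [ 636.7 -156.9   64. ] 63.07981263433491
bottle [ 643.5 -411.4   50. ]
jar [477.6  20.4  50. ]
rack [592.1 396.4  50. ]
endcap [782.7  -6.4  50. ]
```

View pics/wrist0.png

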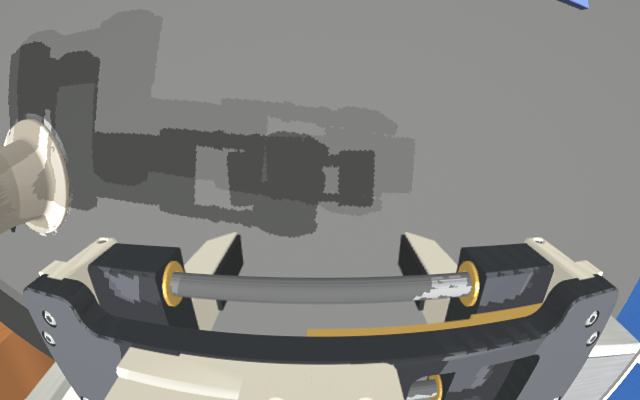

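Wrist view: only the fingers and bare bench. Measured: gun axis (656,-145) with flats at about -27°; nipple about (593.5,190,78), leaning to -x, with block yaw about -0.083. The moves can't tilt the tool, so I'll pivot the gun 25° in the fingers against the cup rim. Moving above the gun now.

```bash
python3 -m creep '[{"hand":1,"tx":0.0587,"ty":-0.0199},{"hand":1,"tx":0.0587,"ty":-0.0199},{"hand":1,"tx":0.0587,"ty":-0.0199},{"hand":1,"tx":0.0587,"ty":-0.0199},{"hand":1,"tx":0.0587,"ty":-0.0199}]'
python3 -m creep '[{"hand":1,"tx":0.0587,"ty":-0.0199},{"hand":1,"tx":0.0587,"ty":-0.0199},{"hand":1,"tx":0.0587,"ty":-0.0199},{"hand":1,"tx":0.0587,"ty":-0.0199},{"hand":1,"tx":0.0287,"ty":-0.0199}]'
```

```text
invalid input at $[0]: expected keys hand, tx, ty, tz, spin
invalid input at $[0]: expected keys hand, tx, ty, tz, spin
```

```bash
python3 -m creep '[{"hand":1,"spin":9},{"hand":1,"spin":9},{"hand":1,"spin":9},{"hand":1,"spin":9},{"hand":1,"spin":8}]'
python3 - <<'E'
from plant import get_obs,cams
import cv2,pickle
o=get_obs();print(o['time'],o['tool_pos'],o['tcp_rot'])
c=cams.capture('wrist');pickle.dump(c,open('w1.pkl','wb'));cv2.imwrite('pics/w1.png',c['color'][:,:,::-1])
E
```

```text
0.15 [ 150.00667018 -502.79284699  214.42057096] [-3.14046398e+00 -1.51022817e-04  2.89806415e-01]invalid input at $[0]: expected keys hand, tx, ty, tz, spin
```

View pics/w1.png

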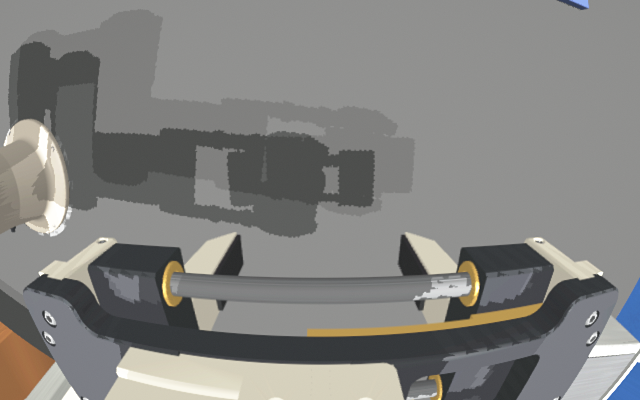

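All five keys are required, and the arm hasn't moved; this view is the same as before. I'll repeat with full rows.

```bash
python3 -m creep '[{"hand":1,"tx":0.0587,"ty":-0.0199,"tz":0,"spin":0},{"hand":1,"tx":0.0587,"ty":-0.0199,"tz":0,"spin":0},{"hand":1,"tx":0.0587,"ty":-0.0199,"tz":0,"spin":0},{"hand":1,"tx":0.0587,"ty":-0.0199,"tz":0,"spin":0},{"hand":1,"tx":0.0587,"ty":-0.0199,"tz":0,"spin":0}]'
```

```text
time: 0.82
tool_pos: [404.3, -322.5, 214.9]
tcp_rot: [3.141, -0.0, 0.29]
contact_force: [0.3, -1.0, 0.3]
grip_width: 92.0
finger_force: 0.0
```

```bash
python3 -m creep '[{"hand":1,"tx":0.0587,"ty":-0.0199,"tz":0,"spin":0},{"hand":1,"tx":0.0587,"ty":-0.0199,"tz":0,"spin":0},{"hand":1,"tx":0.0587,"ty":-0.0199,"tz":0,"spin":0},{"hand":1,"tx":0.0587,"ty":-0.0199,"tz":0,"spin":0},{"hand":1,"tx":0.057,"ty":-0.018,"tz":0,"spin":0}]'
python3 -m creep '[{"hand":1,"tx":0,"ty":0,"tz":0,"spin":9},{"hand":1,"tx":0,"ty":0,"tz":0,"spin":9},{"hand":1,"tx":0,"ty":0,"tz":0,"spin":9},{"hand":1,"tx":0,"ty":0,"tz":0,"spin":9},{"hand":1,"tx":0,"ty":0,"tz":0,"spin":8}]'
python3 - <<'E'
from plant import get_obs,cams
import cv2,pickle
from h import *
o=get_obs();print(o['time'],o['tool_pos'],o['tcp_rot'],o['joint_positions'])
c=cams.capture('wrist');pickle.dump(c,open('w2.pkl','wb'));im=c['color'][:,:,::-1].copy()
p=proj(c,(656,-145.3,128),True);print(p)
cv2.imwrite('pics/w2.png',im)
E
```

```text
time: 1.45
tool_pos: [656.1, -145.4, 214.7]
tcp_rot: [3.142, 0.0, 0.29]
contact_force: [0.7, -1.2, 0.8]
grip_width: 91.8
finger_force: 0.0
time: 2.08
tool_pos: [654.5, -146.9, 214.5]
tcp_rot: [3.141, 0.001, -0.483]
contact_force: [-1.6, -0.0, -0.7]
grip_width: 92.0
finger_force: 0.0
2.075 [ 654.49479915 -146.91440054  214.47424855] [ 3.14139084e+00  7.25527839e-04 -4.82871514e-01] [-3.34908764e-01  6.22024356e-01  1.06426472e+00 -9.32645804e-05
  1.45605093e+00  1.71876972e+00]
[318.19026096 197.65189455]
```

View pics/w2.png

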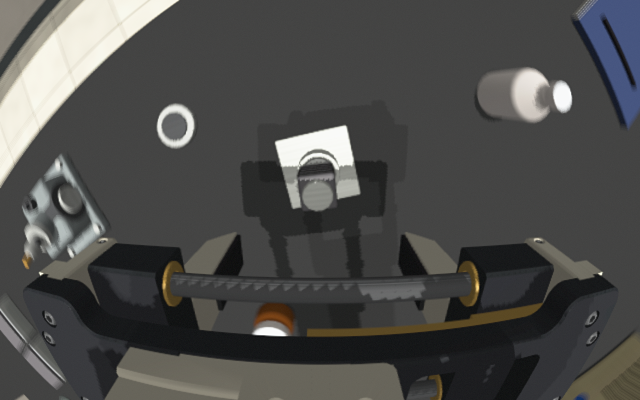

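The gun's cap is at (318,196), where I predicted it, and the grip edge is level in the image, so the fingers line up with the flats. Descending and gripping.

```bash
python3 -m creep '[{"hand":1,"tx":0.001,"ty":-0.002,"tz":0.04,"spin":0},{"hand":1,"tx":0,"ty":0,"tz":0.04,"spin":0},{"hand":1,"tx":0,"ty":0,"tz":0.03,"spin":0},{"hand":1,"tx":0,"ty":0,"tz":0.0175,"spin":0},{"hand":1,"tx":0,"ty":0,"tz":0,"spin":0}]'
python3 -m creep '[{"hand":0.2,"tx":0,"ty":0,"tz":0,"spin":0},{"hand":0.2,"tx":0,"ty":0,"tz":0,"spin":0},{"hand":0.2,"tx":0,"ty":0,"tz":0,"spin":0},{"hand":0.2,"tx":0,"ty":0,"tz":0,"spin":0},{"hand":0.2,"tx":0,"ty":0,"tz":0,"spin":0}]'
```

```text
time: 2.75
tool_pos: [655.9, -145.5, 86.2]
tcp_rot: [3.141, 0.002, -0.477]
contact_force: [0.9, -0.5, -0.8]
grip_width: 92.0
finger_force: 0.0
time: 3.38
tool_pos: [656.4, -145.7, 87.5]
tcp_rot: [3.142, -0.0, -0.478]
contact_force: [0.5, -0.4, -0.1]
grip_width: 46.7
finger_force: 0.0
```

```bash
python3 -m creep '[{"hand":0,"tx":0,"ty":0,"tz":0,"spin":0},{"hand":0,"tx":0,"ty":0,"tz":0,"spin":0},{"hand":0,"tx":0,"ty":0,"tz":0,"spin":0},{"hand":0,"tx":0,"ty":0,"tz":0,"spin":0}]'
python3 -m creep '[{"hand":0,"tx":0,"ty":0,"tz":-0.01,"spin":0},{"hand":0,"tx":0,"ty":0,"tz":-0.009,"spin":0},{"hand":0,"tx":0,"ty":0,"tz":0,"spin":0}]'
```

```text
time: 3.88
tool_pos: [656.5, -145.6, 87.4]
tcp_rot: [-3.142, -0.0, -0.478]
contact_force: [-0.1, 0.2, 0.4]
grip_width: 35.1
finger_force: 28.4
time: 4.25
tool_pos: [657.1, -145.9, 107.8]
tcp_rot: [-3.141, -0.002, -0.478]
contact_force: [0.4, -0.5, -1.9]
grip_width: 34.8
finger_force: 28.4
```

Gripped and raised 20 mm, so the mouth is about 14 mm below the rim. Now tilting against the rim.

```bash
python3 -m creep '[{"hand":0,"tx":-0.004,"ty":0,"tz":0,"spin":0},{"hand":0,"tx":-0.004,"ty":0,"tz":0,"spin":0},{"hand":0,"tx":-0.004,"ty":0,"tz":0,"spin":0},{"hand":0,"tx":0,"ty":0,"tz":0,"spin":0}]'
```

```text
time: 4.75
tool_pos: [645.9, -140.2, 106.6]
tcp_rot: [3.142, -0.001, -0.478]
contact_force: [2.8, -0.9, -1.4]
grip_width: 33.6
finger_force: 30.0
```

```bash
python3 -m creep '[{"hand":0,"tx":-0.005,"ty":0,"tz":0,"spin":0},{"hand":0,"tx":-0.005,"ty":0,"tz":0,"spin":0},{"hand":0,"tx":-0.005,"ty":0,"tz":0,"spin":0},{"hand":0,"tx":-0.006,"ty":0,"tz":0,"spin":0},{"hand":0,"tx":0,"ty":0,"tz":0,"spin":0}]'
python3 - <<'E'
from plant import get_obs,cams
import cv2,pickle
from h import *
o=get_obs();print(o['tool_pos'],o['tcp_rot'])
np.set_printoptions(precision=1,suppress=True)
o_=[]
for n in('scene','wrist'):
    c=cams.capture(n);pickle.dump(c,open(n+'3.pkl','wb'));im=c['color'][:,:,::-1].copy()
    p=proj(c,o['tool_pos'],n=='wrist');print(n,p)
    if n=='scene':
        u,v=p.astype(int);print('crop org',u-40,v-35);im=cv2.resize(im[v-35:v+65,u-40:u+60],None,fx=4,fy=4,interpolation=cv2.INTER_CUBIC)
    else: im=cv2.resize(im[100:300,200:440],None,fx=1.65,fy=2)[:400]
    o_.append(im)
cv2.imwrite('pics/tilt.png',np.hstack(o_))
E
```

```text
time: 5.38
tool_pos: [626.4, -130.1, 106.3]
tcp_rot: [3.141, 0.001, -0.478]
contact_force: [3.1, -1.0, -1.8]
grip_width: 33.8
finger_force: 30.0
[ 626.35465877 -130.11182399  106.25145144] [ 3.14137639e+00  1.32706913e-03 -4.78113197e-01]
scene [277.8 179.1]
crop org 237 144
wrist [320.8 241.7]
```

View pics/tilt.png

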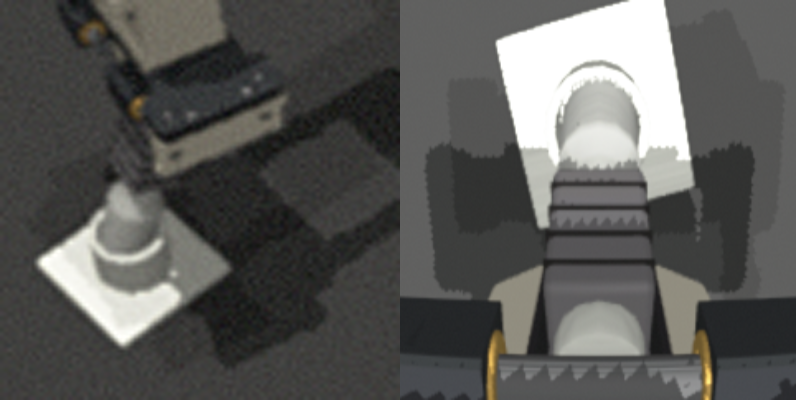

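Scene crop: the gun leans back in the cup. Wrist crop (right half): the ribbed grip is between the pads and the head leans away toward (600,100). Lifting and turning to the block's yaw.

```bash
python3 -m creep '[{"hand":0,"tx":0,"ty":0,"tz":-0.02,"spin":0},{"hand":0,"tx":0,"ty":0,"tz":-0.04,"spin":0},{"hand":0,"tx":0,"ty":0,"tz":-0.05,"spin":-7.5},{"hand":0,"tx":0,"ty":0,"tz":0,"spin":-7.6},{"hand":0,"tx":0,"ty":0,"tz":0,"spin":-7.5}]'
python3 - <<'E'
from plant import get_obs,cams
import cv2,pickle
from h import *
o=get_obs();print(o['time'],o['tool_pos'],o['tcp_rot'],o['finger_force'])
np.set_printoptions(precision=1,suppress=True)
c=cams.capture('wrist');pickle.dump((c,o),open('wrist4.pkl','wb'));im=c['color'][:,:,::-1].copy()
im=cv2.resize(im[120:320,220:420],None,fx=3,fy=3,interpolation=cv2.INTER_CUBIC)
cv2.imwrite('pics/held.png',im)
E
```

```text
time: 6.1
tool_pos: [626.1, -129.8, 216.5]
tcp_rot: [-3.141, 0.002, -0.079]
contact_force: [0.7, 0.5, -2.8]
grip_width: 33.4
finger_force: 30.0
6.1 [ 626.14436594 -129.83368792  216.53877747] [-3.14065123e+00  2.31583297e-03 -7.92235053e-02] 29.99533385038376
```

View pics/held.png

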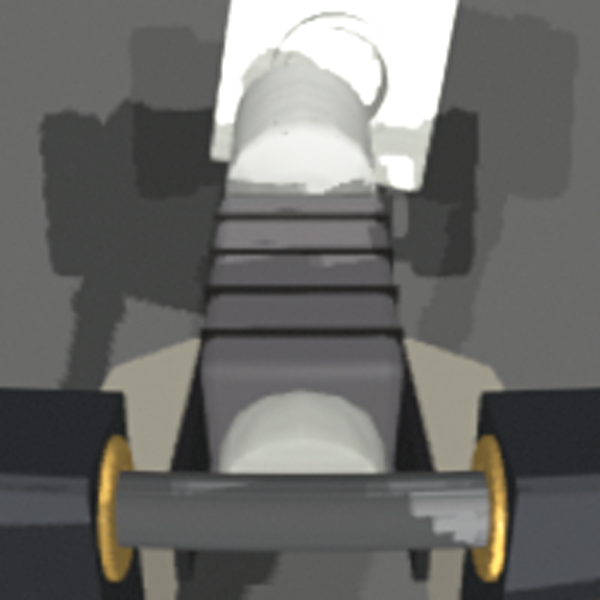

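```bash
cat > fit.py <<'E'
from h import *
from scipy.optimize import least_squares
from scipy.spatial.transform import Rotation as Ro
c,o=load('wrist4.pkl')
# refer everything to tool frame
R=Ro.from_euler('xyz',o['tcp_rot']).as_matrix();xh=R[:,0].copy();zz=-R[:,2]
G=o['tool_pos']+5*zz
obs=[((17,56),190),((18,36),119),((18,0),52),((14,108),393),((17,108),350)]
w=np.array([1,1,1,.5,.3])
def P(p,gx,gz):
    th,s,e=p;u=np.cos(th)*zz-np.sin(th)*xh;q=np.cos(th)*xh+np.sin(th)*zz
    return G+(gz-s)*u+(gx+e)*q
def res(p,ob=obs): return [ (proj(c,P(p,*g),True)[1]+.5-120)*3-y for g,y in ob]
print('nominal',np.round(res((.44,84,0)),1))
f=least_squares(lambda p:np.r_[np.array(res(p))*w,(p[1]-84)/2,p[2]/1],(.44,84,0),loss='soft_l1',f_scale=3)
print('fit',f.x,np.degrees(f.x[0]),np.round(res(f.x),1))
for k in(.38,.42,.46,.5): print(k,np.round(res((k,84,0)),1))
E
python3 fit.py
```

```text
nominal [28.2 35.7 15.4 43.6 76.3]
fit [ 0.41720154 91.94358495  1.89488326] 23.903887401532735 [-1.9 11.  -1.1 -3.2 28.7]
0.38 [31.3 43.2 30.2 34.5 66.2]
0.42 [29.2 38.1 20.3 40.6 73. ]
0.46 [27.3 33.2 10.6 46.5 79.6]
0.5 [25.7 28.6  1.  52.3 86.1]
```

```bash
python3 -m creep '[{"hand":0,"tx":-0.0198,"ty":-0.0528,"tz":0,"spin":0},{"hand":0,"tx":-0.0198,"ty":-0.0528,"tz":0,"spin":0},{"hand":0,"tx":-0.0198,"ty":-0.0528,"tz":0,"spin":0},{"hand":0,"tx":-0.0198,"ty":-0.0528,"tz":0,"spin":0},{"hand":0,"tx":-0.0198,"ty":-0.0528,"tz":0,"spin":0}]'
python3 -m creep '[{"hand":0,"tx":-0.0196,"ty":-0.0524,"tz":0.005,"spin":0},{"hand":0,"tx":0,"ty":0,"tz":0.008,"spin":0.2},{"hand":0,"tx":0,"ty":0,"tz":0,"spin":0}]'
cat > look.py <<'E'
import sys
from plant import get_obs,cams
import cv2,pickle
from h import *
k=sys.argv[1];o=get_obs();print(o['time'],o['tool_pos'],o['tcp_rot'])
N=np.array([593.5,190,78]);u=np.array([-.4212,.035,.9063])
ps=[]
for n,h in(('scene',5),('top',5),('wrist',2)):
    c=cams.capture(n);pickle.dump((c,o),open(n+k+'.pkl','wb'));im=c['color'][:,:,::-1]
    fish=n=='wrist';p=proj(c,N+30*u,fish);
    print(n,'N',proj(c,N,fish).round(1),'pin',proj(c,N+38*u,fish).round(1),end=' ')
    w=400//h//(2) if n!='wrist' else 100
    a,b=p.astype(int) if n!='wrist' else (320,220)
    a0,b0=max(a-(40 if n!='wrist' else 67),0),max(b-(40 if n!='wrist' else 100),0)
    f=5 if n!='wrist' else 3
    W=80 if n!='wrist' else 133;H=80 if n!='wrist' else 133
    if n=='wrist':b0=150
    q=cv2.resize(im[b0:b0+H,a0:a0+W],(400,400) if n!='wrist' else (400,400),interpolation=cv2.INTER_CUBIC);print('org',a0,b0,'x',f);ps.append(q[:400,:400])
cv2.imwrite('pics/look%s.png'%k,np.hstack(ps[:2]));cv2.imwrite('pics/lookw%s.png'%k,ps[2])
E
python3 look.py 5
```

```text
time: 6.78
tool_pos: [548.8, 142.6, 215.9]
tcp_rot: [3.141, 0.003, -0.086]
contact_force: [0.2, 0.2, -2.5]
grip_width: 33.7
finger_force: 30.0
time: 7.15
tool_pos: [534.3, 194.5, 202.3]
tcp_rot: [3.14, 0.003, -0.088]
contact_force: [0.8, -0.9, -1.9]
grip_width: 33.6
finger_force: 30.0
7.15 [534.3441232  194.4717799  202.28724751] [ 3.14015987  0.00319118 -0.08755102]
scene N [401.6 234.6] pin [407.5 221.2] org 366 184 x 5
top N [258.3 200.8] pin [256.1 205.5] org 216 164 x 5
wrist N [318.9 127.5] pin [318.8 149.5] org 253 150 x 3
```

View pics/look5.png

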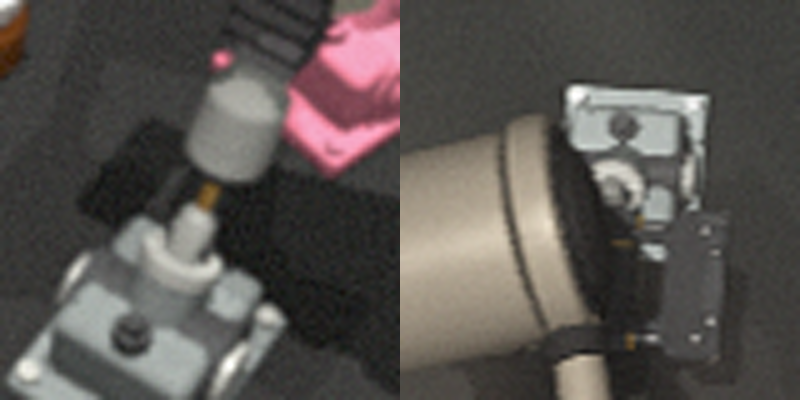

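Scene crop: head with its shoulder at (247,98) and mouth centre near (231,160), just beyond the pin tip (209,185). It looks less tilted than the nipple. Quantifying against the model.

```bash
python3 - <<'E'
from h import *
from scipy.spatial.transform import Rotation as Ro
np.set_printoptions(precision=1,suppress=True)
c,o=load('scene5.pkl')
xh=np.array([np.cos(.0876),-np.sin(.0876),0]);zz=np.array([0,0,1.]);yh=np.cross(zz,xh)
G=o['tool_pos']+5*zz
def gun(th,s,e=0,l=0):
    u=np.cos(th)*zz-np.sin(th)*xh;q=np.cos(th)*xh+np.sin(th)*zz
    f=lambda r,z,a:G+(z-s)*u+(e+r*np.cos(a))*q+(l+r*np.sin(a))*yh
    im=lambda r,z,a:(proj(c,f(r,z,a))+.5-[366,184])*5
    A=np.linspace(0,2*np.pi,73);out=[im(0,36,0),im(0,0,0)]
    for z in(36,0):
        C=np.array([im(18,z,a) for a in A]);out+=[C[C[:,0].argmin()],C[C[:,0].argmax()],C[C[:,1].argmax()]]
    return np.array(out)
print('order sh ctr, mouth ctr, shL,shR,shBot,mL,mR,mBot; obs: (247,98),(231,160),(205,88),(290,100),-,(187,150),(276,168),(230,184)')
for th,s in((.436,84),(.3,84),(.36,84),(.5,84),(.436,92)):print(th,s,gun(th,s).tolist() and gun(th,s).round(0).astype(int).tolist())
N=np.array([593.5,190,78]);u=np.array([-.4212,.035,.9063])
print('nip',[((proj(c,N+k*u)+.5-[366,184])*5).round(0) for k in(0,38,60,96)])
E
```

```text
order sh ctr, mouth ctr, shL,shR,shBot,mL,mR,mBot; obs: (247,98),(231,160),(205,88),(290,100),-,(187,150),(276,168),(230,184)
0.436 84 [[255, 83], [224, 151], [214, 71], [295, 98], [276, 108], [185, 139], [264, 164], [245, 176]]
0.3 84 [[261, 78], [235, 141], [220, 67], [302, 89], [278, 105], [195, 131], [275, 152], [252, 168]]
0.36 84 [[258, 81], [230, 146], [217, 69], [299, 92], [276, 106], [191, 135], [270, 157], [247, 172]]
0.5 84 [[252, 85], [220, 155], [212, 72], [292, 101], [277, 109], [181, 142], [259, 170], [244, 179]]
0.436 92 [[248, 99], [218, 166], [208, 86], [288, 113], [269, 123], [179, 154], [257, 178], [239, 191]]
nip [array([180., 255.]), array([210., 188.]), array([228., 148.]), array([258.,  80.])]
```

View pics/lookw5.png

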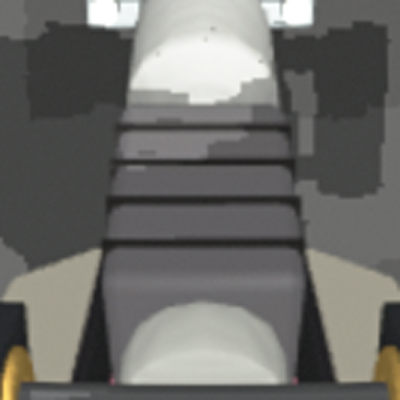

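```bash
python3 - <<'E'
from h import *
c,o=load('scene5.pkl');hsv=cv2.cvtColor(c['color'],cv2.COLOR_RGB2HSV)
V=hsv[...,2].astype(int);S=hsv[...,1]
for r in range(196,223): print(r,' '.join('%3d'%v if s<75 else ' * ' for v,s in zip(V[r,398:430],S[r,398:430])))
E
```

```text
196  47  57  56  60  54  57  65  51  58  56  *   *   *   *  116  85  87  87  87  81  80  85  75  71  54  60  62  58  51  *   *   * 
197  60  56  58  57  52  60  49  53  54  67  *   *   *   *   85  95 101 100  96  88  78  77  83  82  78  64  53  50  *   *   *   * 
198  63  62  59  57  57  53  58  55  56  54  71  84  80  80  94 119 115 110 107 102 103  91  82  84  81  77  73  *   *   *   *   * 
199  63  65  63  67  64  65  61  62  59  57  70  75  90  99 115 137 133 126 118 116 107 101  99  87  79  79  89  *   *   *   *   * 
200  61  65  69  69  61  62  67  64  62  67  92 104 116 144 155 157 160 153 152 134 124 112 108 100  90 107  *   *   *   *   *   * 
201  65  62  64  66  60  64  62  62  67  90 132 150 155 164 164 163 165 162 162 157 143 119 108 113 111 132  *   *   *   *   *   * 
202  67  65  67  65  68  64  59  61  65  97 140 158 162 164 166 167 168 167 166 163 155 128 112 105 104  *   *   *   *   *   *   * 
203  61  58  64  64  68  62  65  64  76 104 133 153 164 170 172 170 171 168 166 170 160 147 126 105 102 122  *   *   *   *   *   * 
204  64  64  64  69  65  64  65  67  81 105 
[... 1763 characters left out ...]
  32  37  50  64  65  63  64  65  60  * 
218  40  44  55  62  62  50  29  38  60  93 120 134 140 144 133 128 126 126 112  98  71  40  29  33  33  46  41  52  56  58  56  64
219  40  48  62  63  51  40  40  34  40  53  66  87 112 120 121 130 121 112  96  67  48  34  24  33  36  37  36  43  41  45  37  47
220  41  59  67  58  48  40  35  42  48  *   *   53  61  68  68  68  67  62  57  47  30  34  26  30  47  39  39  40  33  39  32  44
221  52  56  58  49  42  34  36  40  *   *   *   *   48  33  34  40  34  31  35  22  29  32  30  39  36  38  47  40  37  41  37  41
222  55  58  53  46  29  41  41  *   *   *   *   *   *   35  26  28  32  17  34  32  31  35  30  36  43  39  35  36  36  39  41  42
```

```bash
cat > fs.py <<'E'
import sys
from h import *
from scipy.optimize import minimize
np.set_printoptions(precision=2,suppress=True)
c,o=load(sys.argv[1]);V=cv2.cvtColor(c['color'],cv2.COLOR_RGB2HSV)
ps=o['tcp_rot'][2];xh=np.array([np.cos(ps),np.sin(ps),0]);zz=np.array([0,0,1.]);yh=np.cross(zz,xh)
G=o['tool_pos']+5*zz;A=np.linspace(0,2*np.pi,60)
def uq(th,ro):
    u=np.cos(th)*zz-np.sin(th)*xh;q=np.cos(th)*xh+np.sin(th)*zz
    u2=np.cos(ro)*u+np.sin(ro)*yh;return u2,q,np.cross(u2,q)
def mask(p):
    th,s,e,l,ro=p;u,q,y=uq(th,ro)
    f=lambda r,z,a:proj(c,G+(z-s)*u+(e+r*np.cos(a))*q+(l+r*np.sin(a))*y)
    P=np.array([f(18,z,a) for z in(0,36) for a in A])
    h=cv2.convexHull(((P+.5-[395,195])*10).astype(np.float32)).round().astype(np.int32)
    m=np.zeros((300,400),np.uint8);cv2.fillConvexPoly(m,h,255)
    return cv2.GaussianBlur(cv2.resize(m,(40,30),interpolation=cv2.INTER_AREA)/255.,(0,0),.6)
I=np.clip((V[195:225,395:435,2]-55.)/65,0,1);W=np.where((V[195:225,395:435,1]<75),1.,0);W[:9]=0
W[:, 32:]=0
W[22:,:11]=0 # nipple/block left below
def cost(p):
    return (W*(I-mask(p))**2).sum()+((p[0]-.436)/.05)**2*.3+((p[1]-84)/2)**2+(p[2]/1.5)**2+(p[3]/1.5)**2+(p[4]/.03)**2
b=min((minimize(cost,x0,method='Nelder-Mead',options=dict(initial_simplex=np.array([x0]+[np.array(x0)+d for d in np.diag([.06,2,1,1,.03])]),maxiter=600)) for x0 in([.436,84,0,0,0],[.36,85,0,1,0],[.5,85,0,1,0.])),key=lambda r:r.fun)
print('th,s,e,l,ro',b.x,b.fun,'nominal',cost([.436,84,0,0,0]))
for t in(.32,.38,.436,.5):print(t,min(cost([t,s,e,l,0]) for s in(83,84,85,86) for e in(-1,0,1) for l in(-1,0,1,2)))
E
python3 fs.py scene5.pkl
python3 - <<'E'
exec(open('fit.py').read().split("print('nominal'")[0].replace('wrist4','wrist4'))
# widths: grip +x face corner px (3x): z=56 width 154 ; z=~97 (rib row 332) 199
for th in(.36,.436,.5):
  for s in(84,88):
    p=(th,s,0);yh=R[:,1]
    print(th,s,[ (round((proj(c,P(p,17,z)+17*yh,True)-proj(c,P(p,17,z)-17*yh,True))[0]*3),round(float(proj(c,P(p,17,z),True)[1]*3-360))) for z in(56,62,72,82,92,102,108)])
E
```

```text
th,s,e,l,ro [ 0.46 85.42  0.24  0.45 -0.  ] 6.015118500411793 nominal 12.80013196149293
0.32 23.74035511140374
0.38 10.818027748135258
0.436 7.04586938856267
0.5 7.572800244115553
0.36 84 [(163, 221), (167, 239), (175, 271), (182, 306), (190, 344), (199, 385), (204, 411)]
0.36 88 [(161, 209), (165, 227), (172, 258), (179, 291), (187, 328), (195, 368), (201, 394)]
0.436 84 [(165, 217), (169, 237), (176, 272), (183, 310), (191, 351), (199, 396), (204, 424)]
0.436 88 [(163, 204), (167, 223), (173, 257), (180, 294), (188, 334), (196, 378), (201, 405)]
0.5 84 [(167, 214), (171, 235), (177, 273), (184, 314), (191, 358), (199, 405), (203, 435)]
0.5 88 [(165, 200), (168, 221), (175, 258), (181, 297), (188, 340), (196, 386), (200, 415)]
```

Silhouette fit: tilt 0.46 rad, mouth 85 mm below the pads, and the pads within 1 mm of the nipple's axis line. Advancing along the axis.

```bash
python3 -m creep '[{"hand":0,"tx":0.0029,"ty":-0.0004,"tz":0.0082,"spin":0},{"hand":0,"tx":0.0037,"ty":0,"tz":0.0079,"spin":0},{"hand":0,"tx":0.0036,"ty":0,"tz":0.0078,"spin":0},{"hand":0,"tx":0,"ty":0,"tz":0,"spin":0}]'
```

```text
time: 7.8
tool_pos: [545.4, 193.9, 178.3]
tcp_rot: [3.141, 0.002, -0.088]
contact_force: [-0.2, 0.6, -1.6]
grip_width: 33.5
finger_force: 30.0
```

```bash
cat > st.py <<'E'
from plant import get_obs
import numpy as np
o=get_obs();N=np.array([593.5,190,78]);p=o['tcp_rot'][2];s,c=np.sin(.4363),np.cos(.4363)
a=-.083;u=np.array([-s*np.cos(a),-s*np.sin(a),c]);q=np.array([c*np.cos(a),c*np.sin(a),s]);y=np.array([-np.sin(a),np.cos(a),0])
d=o['tool_pos']+[0,0,5]-N;F=o['contact_force']
print(o['time'],'pads axial-85.4, q, y',(d@u-85.4).round(1),(d@q).round(1),(d@y).round(1),'yaw',p.round(3),'F u,q,y',(F@u).round(1),(F@q).round(1),(F@y).round(1),'M',o['moment'].round(2),'grip',o['finger_force'].round(1))
E
python3 st.py
```

```text
Traceback (most recent call last):
  File "st.py", line 6, in <module>
    print(o['time'],'pads axial-85.4, q, y',(d@u-85.4).round(1),(d@q).round(1),(d@y).round(1),'yaw',p.round(3),'F u,q,y',(F@u).round(1),(F@q).round(1),(F@y).round(1),'M',o['moment'].round(2),'grip',o['finger_force'].round(1))
                                                                                                                                                                                                      ^^^^^^^^^^^^^^^^^^^^^^^
AttributeError: 'float' object has no attribute 'round'
```

```bash
sed -i "s/o\['finger_force'\].round(1)/o['finger_force']/" st.py; python3 st.py; python3 -m creep '[{"hand":0,"tx":0.0011,"ty":0,"tz":0.0024,"spin":0},{"hand":0,"tx":0.0011,"ty":0,"tz":0.0024,"spin":0},{"hand":0,"tx":0.0011,"ty":0,"tz":0.0024,"spin":0},{"hand":0,"tx":0,"ty":0,"tz":0,"spin":0}]'; python3 st.py
```

```text
7.8 pads axial-85.4, q, y 30.5 0.8 -0.1 yaw -0.088 F u,q,y -1.3 -0.9 0.6 M [ 0.    0.05 -0.01] grip 29.996273517608643
time: 8.3
tool_pos: [548.8, 193.9, 172.1]
tcp_rot: [3.141, 0.0, -0.087]
contact_force: [-0.3, -0.5, -2.2]
grip_width: 33.7
finger_force: 30.0
8.3 pads axial-85.4, q, y 23.4 1.2 0.2 yaw -0.087 F u,q,y -1.9 -1.2 -0.5 M [0.03 0.09 0.03] grip 29.996297657489777
```

```bash
python3 -m creep '[{"hand":0,"tx":0.0002,"ty":0,"tz":0.0028,"spin":0},{"hand":0,"tx":0.0011,"ty":0,"tz":0.0024,"spin":0},{"hand":0,"tx":0.0011,"ty":0,"tz":0.0024,"spin":0},{"hand":0,"tx":0,"ty":0,"tz":0,"spin":0}]'; python3 st.py
```

```text
time: 8.8
tool_pos: [551.2, 193.7, 164.4]
tcp_rot: [3.141, 0.0, -0.087]
contact_force: [0.0, -0.4, -1.2]
grip_width: 34.0
finger_force: 30.0
8.8 pads axial-85.4, q, y 15.4 0.2 0.1 yaw -0.087 F u,q,y -1.1 -0.5 -0.4 M [ 0.01  0.1  -0.02] grip 29.99626636505127
```

No contact force yet. Continuing in small steps.

```bash
python3 -m creep '[{"hand":0,"tx":0.0008,"ty":0,"tz":0.0018,"spin":0},{"hand":0,"tx":0.0008,"ty":0,"tz":0.0018,"spin":0},{"hand":0,"tx":0.0008,"ty":0,"tz":0.0018,"spin":0},{"hand":0,"tx":0,"ty":0,"tz":0,"spin":0}]'; python3 st.py
```

```text
time: 9.3
tool_pos: [553.7, 193.3, 159.3]
tcp_rot: [3.141, 0.0, -0.087]
contact_force: [-0.6, -1.1, -1.3]
grip_width: 33.7
finger_force: 30.0
9.3 pads axial-85.4, q, y 9.7 0.2 -0.0 yaw -0.087 F u,q,y -0.9 -1.0 -1.1 M [-0.29  0.12 -0.07] grip 29.995391070842743
```

```bash
python3 -m creep '[{"hand":0,"tx":0.0008,"ty":0.0003,"tz":0.0018,"spin":0},{"hand":0,"tx":0.0008,"ty":0,"tz":0.0018,"spin":0},{"hand":0,"tx":0,"ty":0,"tz":0,"spin":0}]'; python3 st.py;  python3 -m creep '[{"hand":0,"tx":0.0006,"ty":0,"tz":0.0014,"spin":0},{"hand":0,"tx":0.0006,"ty":0,"tz":0.0014,"spin":0},{"hand":0,"tx":0,"ty":0,"tz":0,"spin":0}]'; python3 st.py
```

```text
time: 9.68
tool_pos: [555.0, 193.2, 156.7]
tcp_rot: [-3.141, -0.0, -0.087]
contact_force: [-3.0, -0.1, 5.3]
grip_width: 33.9
finger_force: 30.0
9.675 pads axial-85.4, q, y 6.8 0.3 -0.0 yaw -0.087 F u,q,y 6.1 -0.5 -0.4 M [-0.14  0.7  -0.05] grip 29.997849762439728
time: 10.05
tool_pos: [556.1, 193.1, 153.7]
tcp_rot: [-3.141, 0.0, -0.087]
contact_force: [-2.8, -0.7, 4.7]
grip_width: 34.1
finger_force: 30.0
10.05 pads axial-85.4, q, y 3.6 0.1 0.0 yaw -0.087 F u,q,y 5.4 -0.5 -0.9 M [-0.1   0.78 -0.05] grip 29.998479187488556
```

On the catches at the expected depth, with the force along the axis. Pressing home.

```bash
python3 -m creep '[{"hand":0,"tx":0.0008,"ty":0,"tz":0.0018,"spin":0},{"hand":0,"tx":0.0004,"ty":0,"tz":0.0009,"spin":0},{"hand":0,"tx":0,"ty":0,"tz":0,"spin":0}]'; python3 st.py;  python3 -m creep '[{"hand":0,"tx":0.0004,"ty":0,"tz":0.0009,"spin":0},{"hand":0,"tx":0.0004,"ty":0,"tz":0.0009,"spin":0},{"hand":0,"tx":0,"ty":0,"tz":0,"spin":0}]'; python3 st.py
```

```text
time: 10.42
tool_pos: [556.5, 193.2, 152.5]
tcp_rot: [-3.141, 0.001, -0.087]
contact_force: [-10.9, -1.0, 16.9]
grip_width: 33.5
finger_force: 30.0
10.425 pads axial-85.4, q, y 2.3 -0.1 0.1 yaw -0.087 F u,q,y 19.9 -2.6 -1.9 M [-0.3   1.96  0.01] grip 30.00048816204071
time: 10.8
tool_pos: [556.6, 193.2, 152.3]
tcp_rot: [-3.141, 0.001, -0.087]
contact_force: [-17.2, -2.1, 28.5]
grip_width: 33.4
finger_force: 30.0
10.8 pads axial-85.4, q, y 2.1 -0.0 0.2 yaw -0.087 F u,q,y 33.1 -3.4 -3.5 M [-0.55  2.95 -0.08] grip 30.001835525035858
```

It's on a solid stop about 7.5 mm past first touch, with 33 N along the axis and under 0.3 mm lateral error. Easing to about 22 N and checking from the wrist camera whether the gun slipped or turned in the fingers.

```bash
python3 -m creep '[{"hand":0,"tx":-0.0006,"ty":0,"tz":-0.0013,"spin":0},{"hand":0,"tx":0,"ty":0,"tz":0,"spin":0},{"hand":0,"tx":0,"ty":0,"tz":0,"spin":0}]'; python3 st.py
python3 - <<'E'
from plant import cams
from h import *
a,_=load('wrist5.pkl');b=cams.capture('wrist')
g=lambda c:cv2.Laplacian(cv2.GaussianBlur(cv2.cvtColor(c['color'],cv2.COLOR_RGB2GRAY),(0,0),1).astype(np.float32),cv2.CV_32F)
A,B=g(a),g(b)
for n,(x,y,w,h) in dict(ribs=(290,188,62,46),lowrib=(292,182,58,14),toprib=(288,222,66,14),shoulder=(292,156,58,22)).items():
    r=cv2.matchTemplate(B[y-12:y+h+12,x-8:x+w+8],A[y:y+h,x:x+w],cv2.TM_CCOEFF_NORMED);_,v,_,l=cv2.minMaxLoc(r);print(n,'dx',l[0]-8,'dy',l[1]-12,round(v,2))
E
sed -i 's/^print/pass #/' fit.py; python3 - <<'E'
import sys;sys.path.insert(0,'.')
import os;os.chdir('.')
from fit import *
p=(.44,85,0);f=lambda p,g:proj(c,P(p,*g),True)[1]
for n,d in(('dth -.05',(-.05,0,0)),('ds -2',(0,-2,0))):print(n,[round(f(np.add(p,d),g)-f(p,g),2) for g in((17,56),(17,97),(18,36))])
E
```

```text
time: 11.18
tool_pos: [556.5, 193.2, 152.4]
tcp_rot: [-3.141, 0.001, -0.087]
contact_force: [-12.5, -0.5, 19.4]
grip_width: 33.8
finger_force: 30.0
11.175 pads axial-85.4, q, y 2.3 -0.1 0.1 yaw -0.087 F u,q,y 22.9 -3.0 -1.5 M [-0.36  2.22 -0.07] grip 30.000316500663757
ribs dx 0 dy 0 0.91
lowrib dx 1 dy 12 0.72
toprib dx 0 dy 0 0.96
shoulder dx 3 dy -4 0.24
0.38 [31.3 43.2 30.2 34.5 66.2]
0.42 [29.2 38.1 20.3 40.6 73. ]
0.46 [27.3 33.2 10.6 46.5 79.6]
0.5 [25.7 28.6  1.  52.3 86.1]
dth -.05 [np.float64(0.91), np.float64(-1.97), np.float64(2.16)]
ds -2 [np.float64(2.16), np.float64(2.98), np.float64(1.85)]
```

Ribs unchanged (dy 0), so there was no slip or turn, and it is holding 23 N against the solid stop. Handing in.

```bash
python3 -c "
from plant import close_job
print(close_job())"; python3 st.py
```

```text
the job is handed in; nothing more can be done
None
the job is handed in; nothing more can be done
```

The job is handed in: by force and position readings the coupler was on its solid stop on the small grey block's nipple, still gripped at 30 N and pressed with about 23 N along the nipple's axis. I couldn't read the valve pin directly, and no verdict was shown.

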